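Work the combination wheel of the domino chest and draw its bolt

TASK

Unlock the domino chest: by its brass knob, turn the score wheel left (counter-clockwise seen from above) against its stop and lean on that, pushing the knob gently with about 10 N, for half a second; then turn it right until the five pips face the bolt, pause a moment, turn it left again to the three pips and pause. Last, draw the brass bolt all the way into the wheel's notch and let go. Feel your way: neither knob may be driven hard against the lock's parts (over 20 N), and everything else on the table and the chest stays where it is.

Things in the scene. Friction and masses are not known exactly. Their poses are not given: they have to be found in the camera images.
- wheel (a joint): Angle of the score wheel, rad; grows turning right (clockwise from above). Left turns end at a hard stop, found anywhere from -0.25 to 0.25. The mark of k domino pips (inlaid in its pine face) faces the bolt at 0.55 x k: five at 2.75, three at 1.65. Right turns end at 3.6. Vertical axis, friction about 0.06 N m; it stays where it is left.
- wheel_axis (a point): Point on the wheel's axis at its top face, 70 mm above the table; frame: z up, y from the bolt towards the wheel. The wheel is a pine disc 118 mm across in a steel ring of 140 mm. It lies on the chest, a fixed wooden box 200 (x) x 360 (y) x 50 mm, 60 mm from its centre to +y.
- wheel_knob (a point): Upright round brass knob on the wheel, 18 mm across, its top 41 mm above the wheel's face, 42 mm from the axis; it spins freely on its pin, so a gripper holding it need not turn. Point: on its centre line, 30 mm above the wheel's face, 11 mm below its top. Goes round clockwise as the wheel turns right; at 1.65 it is on the far side of the axis from the bolt.
- bolt_knob (a point): Upright round brass knob on the bolt, 18 mm across, does not spin, 135 mm from the wheel's axis when the bolt is shut. Point: on its centre line, 96 mm above the table, 11 mm below its top; the post is free from 22 mm above the chest upwards. Low brass guides 33 mm from it on the wheel's side and 38 mm on the other reach 20 mm above the chest.
- bolt (a joint): Travel of the bolt, m: 0 shut, 0.030 fully drawn (end stop); it moves along +y of the wheel_axis frame, straight towards the axis, with about 2 N of friction. It is 9 mm wide with a round tip and meets the steel ring after about 6 mm if the notch is not in front of it.
- gate: The wheel's steel ring, 13 mm tall, level with the bolt. One 15 mm notch in line with the three pips lets the bolt in if the wheel is within about 0.05 rad of 1.65. A lug beside the wheel's knob, out to 84 mm, meets a rigid adjustable brass stop post (10 mm across, 18 tall) 78 mm from the axis: 10 N on the knob is 4.6 N there, less friction. Origin on the axis, at the chest's top.
- tumbler: Bystander: short ribbed clear-glass tumbler, 68 mm across, 80 mm tall; origin at the centre of its underside.
- toothpick_jar: Bystander: chunky blue ceramic toothpick jar, 64 mm across, 66 mm tall (picks to 90); origin at the centre of its underside.
- napkin_holder: Bystander: chrome napkin holder, 75 x 130 x 96 mm; origin at the centre of its underside.
- domino_a: Bystander: red acrylic domino 48 x 24 x 10 mm, lying on the chest's lid; origin at the centre of its underside.
- domino_b: Bystander: red acrylic domino 48 x 24 x 10 mm, lying on the chest's lid; origin at the centre of its underside.
- domino_c: Bystander: red acrylic domino 48 x 24 x 10 mm, lying on the table; origin at the centre of its underside.
- domino_d: Bystander: red acrylic domino 48 x 24 x 10 mm, lying on the table; origin at the centre of its underside.
- domino_e: Bystander: red acrylic domino 48 x 24 x 10 mm, lying on the table; origin at the centre of its underside.

How it is judged (in metres and radians):
On the way, in this order (a step that is already met when the one before it is completed fails the run):
1. the wheel leans on its stop for 0.3 s with 3 N or more at the lug (7 N at the knob) (value of joint wheel below 0.35 rad and contact force between gate and anything else above 3 N and contact force between gate and the fingers below 0.5 N), for 0.3 s.
2. the wheel stands still with the five facing the bolt (2.75 within 0.1 rad) (value of joint wheel between 2.65 and 2.85 rad and velocity of joint wheel between -0.1 and 0.1 rad/s), for 0.2 s.
3. the wheel stands still with the three facing the bolt (1.65 within 0.1 rad) (value of joint wheel between 1.55 and 1.75 rad and velocity of joint wheel between -0.1 and 0.1 rad/s), for 0.2 s.
At the end, for the whole second after the job is handed in: The wheel stands at the three (1.65 within 0.1 rad) and the bolt is at rest in the notch, drawn 27 mm or more of its 30 mm; the robot has let go (value of joint wheel between 1.55 and 1.75 rad and value of joint bolt above 0.027 m and velocity of joint bolt between -0.005 and 0.005 m/s); the robot touches nothing.
It fails at once if the wheel is driven against its stop with more than 10 N at the lug (20 N at the knob) (value of joint wheel below 0.45 rad and contact force between gate and anything else above 10 N).
It fails at once if the wheel's ring is pushed with more than 20 N (by the bolt or the robot) (contact force between gate and anything else above 20 N).
It fails at once if a bystander on the table or the chest is moved more than 20 mm (distance of any of tumbler, toothpick_jar, napkin_holder, domino_a, domino_b, domino_c, domino_d, domino_e from where it was at the start of the episode above 0.02 m).
It also fails if it takes over 72 s, if anything falls off the work surface, if the arm or the gripper's body presses on something with over 40 N, if the wrist force passes 120 N, or if a joint passes its speed limit or range.

ROBOT

A 6-joint arm with a two-finger parallel gripper is mounted at the origin on the work surface. World frame = base frame: x ahead of the robot, y to its left, z up, the work surface at z = 0. Lengths are in m, angles in degrees, forces in N, time in s.
With the tool pointing down it reaches from about 0.25 to 0.725 m from the base axis. Payload 9.7 kg.
Tool frame: the origin (TCP) lies at the very end of the fingers, on their centre line; the grasp point (between the pads) lies 19 mm behind it; z points along the fingers, y is the line along which they close (so a half turn about z gives the same grasp; the last joint's range is limited). The gripper opens to 85 mm and grips with 20 to 120 N. Pads are 22 mm wide; open, the fingers measure 114 mm over their backs; the gripper's body (76 mm by 85 mm) begins 54 mm behind the grasp point. The pads swing forward as they close: fully open they stand 13 mm farther back than shut.
Start: joints at [-76.318, 4.979, 10.078, 95.1, 0, 90], TCP at [0.13, -0.534, 0.231] pointing down, gripper open.
Joint ranges: [-179.16, 179.16], [-48.56, 103.87], [-65.8, 70.77], [-126.05, 130.52], [-82.76, 87.17], [-180, 180]. Speed limits (degrees/s): [127.2, 127.2, 147.25, 180, 180, 180].

INTERFACE

Orientations are given as [roll, pitch, yaw] about the fixed x, y, z axes, in that order (R = Rz(yaw) Ry(pitch) Rx(roll)).
In Python, from workcell import telemetry, optics, workorder gives the robot as it stands.
- The arm moves only by the shell command python3 -m handwheel 'ROWS' [FORCE]. ROWS is JSON, a list of rows, each an object of numbers: "tx", "ty", "tz": the shift along the tool's x, y, z in m; "ax", "ay", "az": the turn, a rotation vector about the tool's x, y, z in degrees; "jaw": the gripper command: -1 is shut, 1 is fully open, values between are in proportion. A call has exactly 10 rows; each row shifts and turns the commanded pose from where the row before left it, along the tool's axes as they then stand; what a row does not reach is not made up. A row lasts 1/8 s, in which the tool goes at most 62.5 mm and 10.7 degrees, less where a joint would pass 70% of its speed; a pose out of reach is approached as far as the arm can. A call is refused whole if a number of a shift passes 0.0625 or a number of a turn 10.7, either way. A call with a gripper value outside its range is refused whole. The fingers move at their own pace and stop on an object; FORCE is the grip in N (left out, the last holds). Time passes only in rows, so rows that do not move let the fingers close, or fill a call up. It gives the time, the measured TCP pose, the force, the opening and the grip force at its end, in the units of the state.
- telemetry.get_obs(): the state, without advancing time (a new reading comes with each control period).
- optics.camera(name): name is "scene" or "top"; returns a dict with "color" (420x560x3 uint8, red, green, blue), "K" (3x3 intrinsics, pixels), "extrinsics" (4x4, takes a point from camera to world coordinates). Camera axes: x right, y down, z forward; pixel columns grow to the right and rows downward; lengths in m; the calibration is good to about 2 mm. A picture is of the moment at which its call begins. There is no depth.
- workorder.job_done(): hands the job in; it is judged then, once.
The state is a dict: "time": time; "q": joint angles; "qd": joint speeds; "joint_efforts": joint torques, N m; "ee_pos": TCP position; "tcp_rot": TCP orientation; "wrist_force": force on the tool from outside, world axes, zero at the start; "torque": the same for the moment, N m; "opening": finger opening in m; "grasp_force": force on a finger pad.
Only numpy, scipy, OpenCV 4.12 (cv2) and the standard library are available. Lean on these libraries where they do the work, as an engineer would, in place of code of your own. Each camera call takes 0.05 s, during which the arm holds its last target. There are 200 camera calls.

## Working session

There is one attempt and no reset: what is moved stays moved. The work goes in short steps, Python scripts to look and compute and a shell command to move; the robot and the scene stay as the last step left them, time stands still between calls to the robot, and variables do not carry over. Pictures are saved under pics/ and viewed, at most 10 in all, crops included, and the job is handed in when it is done.

```bash
mkdir -p pics
python3 - <<'E'
from workcell import telemetry, optics
import cv2
o=telemetry.get_obs(); print({k:o[k] for k in ('time','ee_pos','tcp_rot','wrist_force','opening','q')})
for n in ('top','scene'):
    c=optics.camera(n); print(n,c['K'].tolist(),c['extrinsics'].round(4).tolist())
    cv2.imwrite(f'pics/{n}0.png',cv2.resize(c['color'][:,:,::-1],(800,600),interpolation=cv2.INTER_CUBIC))
E
```

```text
{'time': 0.0, 'ee_pos': array([ 0.13003862, -0.53416313,  0.23057018]), 'tcp_rot': array([-1.79922645e+02, -3.56161349e-04,  1.36796819e+01]), 'wrist_force': array([0.08720154, 0.84212311, 0.20258358]), 'opening': 0.08574513793499573, 'q': array([-7.63180391e+01,  5.01107831e+00,  1.00329921e+01,  9.50992685e+01,
        3.59237954e-04,  9.00022786e+01])}
top [[487.3413579278218, 0.0, 283.149662379321], [0.0, 487.3413579278218, 212.98398230160936], [0.0, 0.0, 1.0]] [[-0.028, -0.9981, 0.0558, 0.4602], [-0.9995, 0.0285, 0.0093, -0.0193], [-0.0109, -0.0555, -0.9984, 1.3457], [0.0, 0.0, 0.0, 1.0]]
scene [[428.1628199994352, 0.0, 283.514955647982], [0.0, 428.1628199994352, 210.6613589060864], [0.0, 0.0, 1.0]] [[0.8084, 0.5013, -0.3086, 0.9191], [0.5884, -0.7025, 0.4003, -0.4871], [-0.0162, -0.5052, -0.8629, 1.1214], [0.0, 0.0, 0.0, 1.0]]
```

View pics/top0.png

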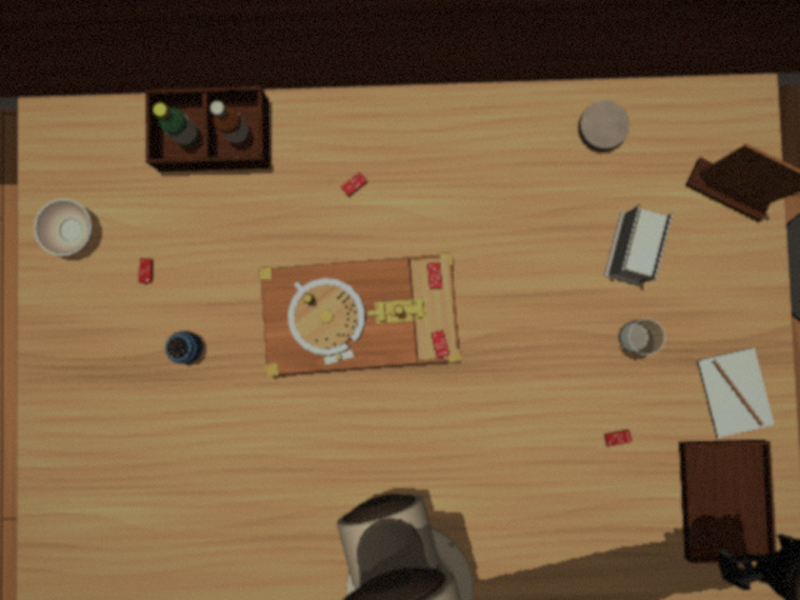

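View pics/scene0.png

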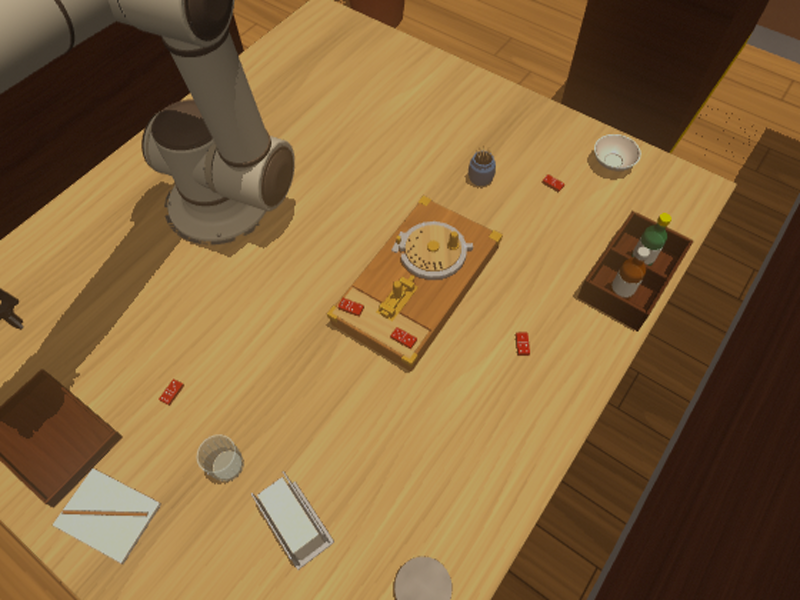

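The top view shows the chest with the wheel centre near (325,316), its knob at (309,299) and the bolt knob at (400,311). The image's left is +y and up is +x, so the wheel stands at roughly 2.4 rad. I'll zoom in on both views.

```bash
cat > h.py <<'E'
import numpy as np, cv2
from workcell import telemetry, optics
def ray(c,u,v):
    E=c['extrinsics']; d=E[:3,:3]@np.linalg.inv(c['K'])@[u,v,1.]; return E[:3,3],d
def onz(c,u,v,z):
    o,d=ray(c,u,v); return o+d*(z-o[2])/d[2]
def proj(c,p):
    E=c['extrinsics']; q=c['K']@(E[:3,:3].T@(np.asarray(p)-E[:3,3])); return q[:2]/q[2]
def crop(c,u0,v0,w,h,s):
    return cv2.resize(c['color'][v0:v0+h,u0:u0+w,::-1],None,fx=s,fy=s,interpolation=cv2.INTER_CUBIC)
E
python3 - <<'E'
from h import *
t=optics.camera('top'); s=optics.camera('scene')
a=crop(t,180,175,145,92,5.5)[:300]; 
a=crop(t,180,175,145,92,5)  #725x460
cv2.imwrite('pics/topc.png',a)
cv2.imwrite('pics/scenec.png',crop(s,225,135,130,125,4.8))
E
```

```text
(no output)
```

View pics/topc.png

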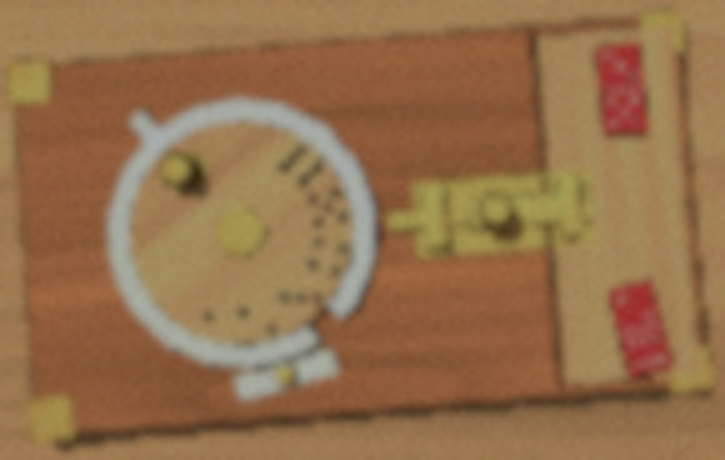

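View pics/scenec.png

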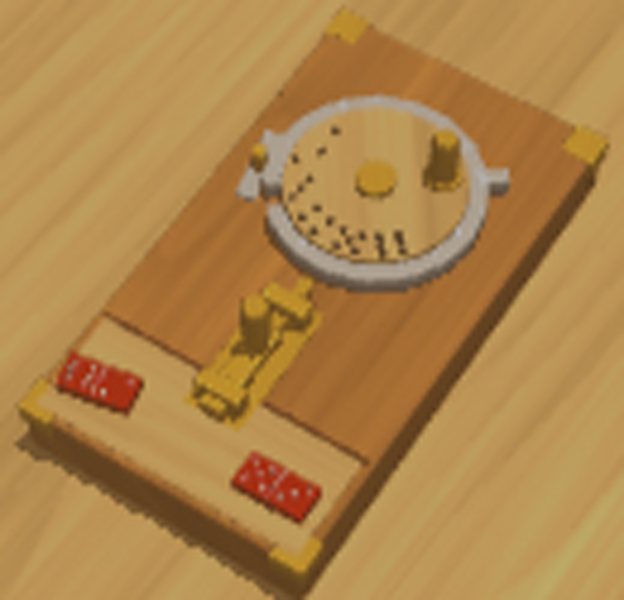

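Both views agree: notch and knob are about 50° clockwise of the "three" position, and the stop post is on the robot's side at crop (285,375). Now I'll compute positions.

Run:
```python
from h import *
t=optics.camera('top'); s=optics.camera('scene')
T=lambda x,y:((x+.5)/5-.5+180,(y+.5)/5-.5+175)
S=lambda x,y:((x+.5)/4.8-.5+225,(y+.5)/4.8-.5+135)
def tri(a,b):
    o1,d1=ray(t,*T(*a));o2,d2=ray(s,*S(*b))
    k=np.linalg.lstsq(np.c_[d1,-d2],o2-o1,rcond=None)[0]
    p,q=o1+k[0]*d1,o2+k[1]*d2; return (p+q)/2,np.linalg.norm(p-q)
P={}
for n,a,b,z in (('hub',(241,231),(375,177),.073),('wk',(180,169),(446,137),.111),('bk',(497,208),(258,302),.107)):
    p,e=tri(a,b); x=onz(t,*T(*a),z); y=onz(s,*S(*b),z); P[n]=(x+y)/2
    print(n,p.round(4),round(e,4),'top',x.round(4),'scene',y.round(4))
print('ring ctr top',onz(t,*T(242,232),.063))
for n,c in(('c1',(29,82)),('c2',(52,418)),('c3',(662,32)),('c4',(690,370))): print(n,onz(t,*T(*c),.05).round(4))
a=P['hub'];w=P['wk']-a;b=P['bk']-a
print('r',np.hypot(*w[:2]),np.hypot(*b[:2]))
ab=np.degrees(np.arctan2(-b[1],-b[0]));aw=np.degrees(np.arctan2(w[1],w[0]))
print('y-axis dir',ab,'knob dir',aw,'angle',1.65+np.radians(ab-aw))
print('stop',onz(t,*T(286,375),.068).round(4))
```

```text
hub [0.5146 0.1368 0.0825] 0.0002 top [0.5149 0.1379 0.073 ] scene [0.511  0.1426 0.073 ]
wk [0.5461 0.1632 0.1189] 0.0024 top [0.5457 0.1636 0.111 ] scene [0.544  0.1693 0.111 ]
bk [0.5221 0.0039 0.1163] 0.003 top [0.5215 0.003  0.107 ] scene [0.5195 0.0095 0.107 ]
ring ctr top [0.51482999 0.13863422 0.063     ]
c1 [0.5989 0.2526 0.05  ]
c2 [0.4195 0.2434 0.05  ]
c3 [ 0.6159 -0.0866  0.05  ]
c4 [ 0.4355 -0.0958  0.05  ]
r 0.04125266955854054 0.1342179574660912
y-axis dir 93.21861392480214 knob dir 39.35922479275997 angle 2.5900236734669866
stop [0.4391 0.1166 0.068 ]
```

```bash
python3 -m handwheel '[{"az":10.7,"jaw":0},{"tx":0.0325,"ty":-0.049},{"tx":0.0325,"ty":-0.049},{"tx":0.0325,"ty":-0.049},{"tx":0.0325,"ty":-0.049},{"tx":0.0325,"ty":-0.049},{"tx":0.0325,"ty":-0.049},{"tx":0.0325,"ty":-0.049},{"tx":0.0325,"ty":-0.049},{"tx":0.0325,"ty":-0.049}]' 20
```

```text
$[0]: bad value
```

```bash
python3 -m handwheel '[{"tx":0,"ty":0,"tz":0,"ax":0,"ay":0,"az":10.6,"jaw":0},{"tx":0.0325,"ty":-0.049,"tz":0,"ax":0,"ay":0,"az":0,"jaw":0},{"tx":0.0325,"ty":-0.049,"tz":0,"ax":0,"ay":0,"az":0,"jaw":0},{"tx":0.0325,"ty":-0.049,"tz":0,"ax":0,"ay":0,"az":0,"jaw":0},{"tx":0.0325,"ty":-0.049,"tz":0,"ax":0,"ay":0,"az":0,"jaw":0},{"tx":0.0325,"ty":-0.049,"tz":0,"ax":0,"ay":0,"az":0,"jaw":0},{"tx":0.0325,"ty":-0.049,"tz":0,"ax":0,"ay":0,"az":0,"jaw":0},{"tx":0.0325,"ty":-0.049,"tz":0,"ax":0,"ay":0,"az":0,"jaw":0},{"tx":0.0325,"ty":-0.049,"tz":0,"ax":0,"ay":0,"az":0,"jaw":0},{"tx":0.0325,"ty":-0.049,"tz":0,"ax":0,"ay":0,"az":0,"jaw":0}]' 20
```

```text
time: 1.55
ee_pos: [0.3991, -0.0764, 0.2315]
tcp_rot: [180.0, -0.1, 3.1]
wrist_force: [0.7, -1.9, 1.4]
opening: 0.0425
grasp_force: 0.0
```

```bash
python3 -m handwheel '[{"tx":0.032,"ty":-0.0467,"tz":0,"ax":0,"ay":0,"az":0,"jaw":0},{"tx":0.032,"ty":-0.0467,"tz":0,"ax":0,"ay":0,"az":0,"jaw":0},{"tx":0.032,"ty":-0.0467,"tz":0,"ax":0,"ay":0,"az":0,"jaw":0},{"tx":0.032,"ty":-0.0467,"tz":0,"ax":0,"ay":0,"az":0,"jaw":0},{"tx":0.032,"ty":-0.0467,"tz":0,"ax":0,"ay":0,"az":0,"jaw":0},{"tx":0,"ty":0,"tz":0.03,"ax":0,"ay":0,"az":0,"jaw":0},{"tx":0,"ty":0,"tz":0.03,"ax":0,"ay":0,"az":0,"jaw":0},{"tx":0,"ty":0,"tz":0.03,"ax":0,"ay":0,"az":0,"jaw":0},{"tx":0,"ty":0,"tz":0.015,"ax":0,"ay":0,"az":0,"jaw":0},{"tx":0,"ty":0,"tz":0,"ax":0,"ay":0,"az":0,"jaw":0}]'
python3 - <<'E'
from h import *
s=optics.camera('scene'); t=optics.camera('top')
a=crop(s,255,90,100,110,4); b=crop(t,180,165,100,110,4)
cv2.imwrite('pics/near.png',np.hstack([a,b]))
o=telemetry.get_obs(); print(o['ee_pos'],o['time'],proj(s,o['ee_pos']))
E
```

```text
time: 2.8
ee_pos: [0.548, 0.1017, 0.1282]
tcp_rot: [-177.0, 0.1, 9.0]
wrist_force: [0.0, -1.5, 0.4]
opening: 0.0429
grasp_force: 0.0
[0.54883775 0.101836   0.12994924] 2.9 [305.98096802 175.66689195]
```

View pics/near.png

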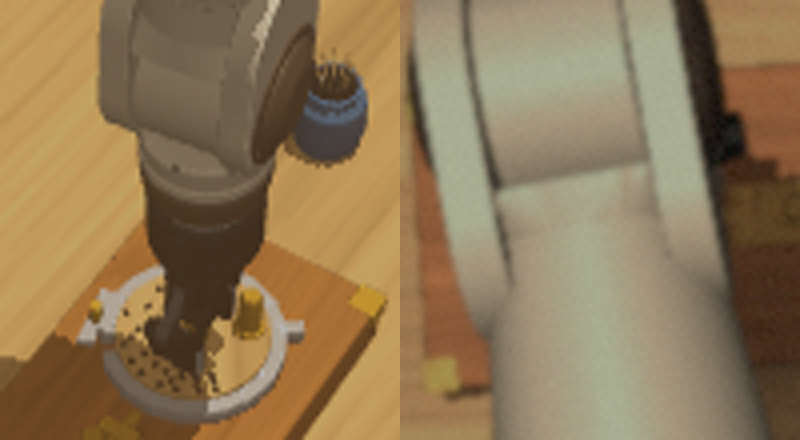

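The TCP is 60 mm short in y and the tool has twisted. The crop shows the fingers over the wheel on the bolt side of the knob. I'll check the joints.

Run:
```python
from h import *
o=telemetry.get_obs(); print({k:np.round(o[k],3) for k in o})
```

```text
{'time': np.float64(2.9), 'q': array([  8.973,   5.204,  -0.927,  83.841,   3.015, 179.944]), 'qd': array([-0.081, -0.228,  0.608, -0.104, -0.044, -0.008]), 'joint_efforts': array([ 3.1000e-02, -5.1654e+01,  4.5798e+01, -2.8000e-02,  1.6800e-01,
       -0.0000e+00]), 'ee_pos': array([0.549, 0.102, 0.13 ]), 'tcp_rot': array([-1.76985e+02, -3.20000e-02,  9.02900e+00]), 'wrist_force': array([-0.601,  0.511, -0.307]), 'torque': array([-0.039,  0.027,  0.   ]), 'grasp_force': np.float64(0.0), 'opening': np.float64(0.043)}
```

Joint 6 hit its 180° limit. I'll use yaw 25°, which suits the whole job.

```bash
cat >> h.py <<'E'
from scipy.spatial.transform import Rotation as R
def plan(p,yaw=25.):
    o=telemetry.get_obs(); r=R.from_euler('xyz',o['tcp_rot'],degrees=True); g=R.from_euler('xyz',[180,0,yaw],degrees=True)
    print('turn',(r.inv()*g).as_rotvec(degrees=True).round(2),'then shift',g.inv().apply(np.asarray(p)-o['ee_pos']).round(4))
E
python3 -c "
from h import *
plan([.5463,.1645,.13])"
```

```text
turn [ -2.99  -0.45 -15.97] then shift [ 0.0242 -0.0579 -0.0001]
```

```bash
python3 -m handwheel '[{"tx":0,"ty":0,"tz":0,"ax":-1.5,"ay":-0.2,"az":-8,"jaw":0},{"tx":0,"ty":0,"tz":0,"ax":-1.5,"ay":-0.2,"az":-8,"jaw":0},{"tx":0.008,"ty":-0.0193,"tz":0,"ax":0,"ay":0,"az":0,"jaw":0},{"tx":0.008,"ty":-0.0193,"tz":0,"ax":0,"ay":0,"az":0,"jaw":0},{"tx":0.008,"ty":-0.0193,"tz":0,"ax":0,"ay":0,"az":0,"jaw":0},{"tx":0,"ty":0,"tz":0,"ax":0,"ay":0,"az":0,"jaw":0},{"tx":0,"ty":0,"tz":0,"ax":0,"ay":0,"az":0,"jaw":0},{"tx":0,"ty":0,"tz":0,"ax":0,"ay":0,"az":0,"jaw":0},{"tx":0,"ty":0,"tz":0,"ax":0,"ay":0,"az":0,"jaw":0},{"tx":0,"ty":0,"tz":0,"ax":0,"ay":0,"az":0,"jaw":0}]'
python3 - <<'E'
from h import *
s=optics.camera('scene')
cv2.imwrite('pics/near2.png',crop(s,255,100,100,100,6))
o=telemetry.get_obs(); P=lambda p:(proj(s,p)-[255,100]+.5)*6-.5
print(o['ee_pos'],P(o['ee_pos']),'knob top at tcp xy',P([*o['ee_pos'][:2],.111]))
plan([.5463,.1645,.081])
E
```

```text
time: 4.15
ee_pos: [0.5457, 0.1641, 0.1288]
tcp_rot: [-180.0, 0.0, 25.0]
wrist_force: [0.3, -0.7, -0.6]
opening: 0.0427
grasp_force: 0.0
[0.54570182 0.16416069 0.12881416] [376.64288298 367.72874011] knob top at tcp xy [374.73437943 389.93661325]
turn [-0.    0.02  0.01] then shift [ 0.0007 -0.0001  0.0478]
```

View pics/near2.png

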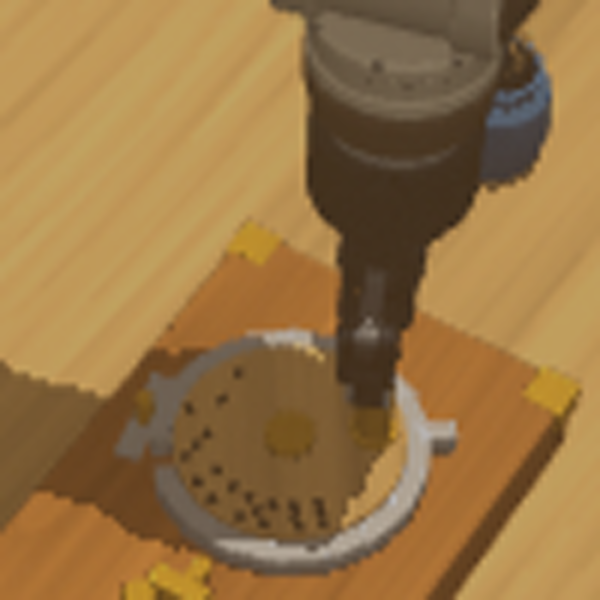

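The knob sits right below the fingers (crop 373,425), so I'll descend and then close gently.

```bash
python3 -m handwheel '[{"tx":0,"ty":0,"tz":0.012,"ax":0,"ay":0,"az":0,"jaw":0},{"tx":0,"ty":0,"tz":0.012,"ax":0,"ay":0,"az":0,"jaw":0},{"tx":0,"ty":0,"tz":0.012,"ax":0,"ay":0,"az":0,"jaw":0},{"tx":0,"ty":0,"tz":0.011,"ax":0,"ay":0,"az":0,"jaw":0},{"tx":0,"ty":0,"tz":0,"ax":0,"ay":0,"az":0,"jaw":-0.3},{"tx":0,"ty":0,"tz":0,"ax":0,"ay":0,"az":0,"jaw":-0.5},{"tx":0,"ty":0,"tz":0,"ax":0,"ay":0,"az":0,"jaw":-0.7},{"tx":0,"ty":0,"tz":0,"ax":0,"ay":0,"az":0,"jaw":-1},{"tx":0,"ty":0,"tz":0,"ax":0,"ay":0,"az":0,"jaw":-1},{"tx":0,"ty":0,"tz":0,"ax":0,"ay":0,"az":0,"jaw":-1}]' 20
```

```text
time: 5.45
ee_pos: [0.5459, 0.1646, 0.0822]
tcp_rot: [-180.0, -0.0, 25.0]
wrist_force: [-0.1, 0.9, 4.7]
opening: 0.0172
grasp_force: 22.4
```

```bash
cat >> h.py <<'E'
def arc(C,d0,steps,yaw=25.,r=.042):
    g=R.from_euler('xyz',[180,0,yaw],degrees=True); a=np.radians(np.cumsum([d0,*steps]))
    p=np.c_[np.cos(a),np.sin(a),0*a]*r; print((g.inv().apply(np.diff(p,axis=0))*1000).round(2)[:,:2].tolist())
    o=telemetry.get_obs()['ee_pos'][:2]; print('correction first',(g.inv().apply([*(C+p[0,:2]-o),0])*1000).round(2)[:2])
E
python3 -c "
from h import *
arc(np.array([.5136,.1378]),39.7,[5]*10)"
```

```text
[[-1.08, -3.5], [-1.38, -3.39], [-1.67, -3.26], [-1.95, -3.1], [-2.22, -2.92], [-2.46, -2.71], [-2.69, -2.49], [-2.9, -2.25], [-3.08, -1.98], [-3.24, -1.71]]
correction first [ 0.05 -0.01]
```

```bash
python3 -m handwheel '[{"tx":-0.0011,"ty":-0.0035,"tz":0,"ax":0,"ay":0,"az":0,"jaw":-1},{"tx":-0.0014,"ty":-0.0034,"tz":0,"ax":0,"ay":0,"az":0,"jaw":-1},{"tx":-0.0017,"ty":-0.0033,"tz":0,"ax":0,"ay":0,"az":0,"jaw":-1},{"tx":-0.0020,"ty":-0.0031,"tz":0,"ax":0,"ay":0,"az":0,"jaw":-1},{"tx":-0.0022,"ty":-0.0029,"tz":0,"ax":0,"ay":0,"az":0,"jaw":-1},{"tx":-0.0025,"ty":-0.0027,"tz":0,"ax":0,"ay":0,"az":0,"jaw":-1},{"tx":-0.0027,"ty":-0.0025,"tz":0,"ax":0,"ay":0,"az":0,"jaw":-1},{"tx":-0.0029,"ty":-0.0022,"tz":0,"ax":0,"ay":0,"az":0,"jaw":-1},{"tx":-0.0031,"ty":-0.0020,"tz":0,"ax":0,"ay":0,"az":0,"jaw":-1},{"tx":-0.0032,"ty":-0.0017,"tz":0,"ax":0,"ay":0,"az":0,"jaw":-1}]'
python3 -c "
from h import *
o=telemetry.get_obs();print(o['ee_pos'],o['wrist_force'])
v=o['ee_pos'][:2]-[.5136,.1378];print(np.hypot(*v),np.degrees(np.arctan2(v[1],v[0])))
arc(np.array([.5136,.1378]),89.7,[6]*10)"
```

```text
time: 6.7
ee_pos: [0.5133, 0.1802, 0.0822]
tcp_rot: [-179.9, -0.0, 25.1]
wrist_force: [2.1, 3.8, 5.0]
opening: 0.0172
grasp_force: 22.6
[0.51326162 0.18022352 0.08217373] [2.08065882 3.79717804 5.01374471]
0.042424869935694234 90.45700035179524
[[-4.07, -1.67], [-4.22, -1.23], [-4.33, -0.79], [-4.38, -0.33], [-4.39, 0.13], [-4.36, 0.59], [-4.27, 1.04], [-4.14, 1.48], [-3.96, 1.91], [-3.74, 2.31]]
correction first [0.33 0.62]
```

```bash
python3 -m handwheel '[{"tx":-0.0041,"ty":-0.0020,"tz":0,"ax":0,"ay":0,"az":0,"jaw":-1},{"tx":-0.0042,"ty":-0.0012,"tz":0,"ax":0,"ay":0,"az":0,"jaw":-1},{"tx":-0.0043,"ty":-0.0008,"tz":0,"ax":0,"ay":0,"az":0,"jaw":-1},{"tx":-0.0044,"ty":-0.0003,"tz":0,"ax":0,"ay":0,"az":0,"jaw":-1},{"tx":-0.0044,"ty":0.0001,"tz":0,"ax":0,"ay":0,"az":0,"jaw":-1},{"tx":-0.0044,"ty":0.0006,"tz":0,"ax":0,"ay":0,"az":0,"jaw":-1},{"tx":-0.0043,"ty":0.0010,"tz":0,"ax":0,"ay":0,"az":0,"jaw":-1},{"tx":-0.0041,"ty":0.0015,"tz":0,"ax":0,"ay":0,"az":0,"jaw":-1},{"tx":-0.0040,"ty":0.0019,"tz":0,"ax":0,"ay":0,"az":0,"jaw":-1},{"tx":-0.0037,"ty":0.0023,"tz":0,"ax":0,"ay":0,"az":0,"jaw":-1}]'
python3 -c "
from h import *
o=telemetry.get_obs();print(o['ee_pos'],o['wrist_force'])
v=o['ee_pos'][:2]-[.5136,.1381];print(np.hypot(*v),np.degrees(np.arctan2(v[1],v[0])))
arc(np.array([.5136,.1381]),149.7,[4]*5+[2]*5)"
```

```text
time: 7.95
ee_pos: [0.4766, 0.1591, 0.0822]
tcp_rot: [-180.0, -0.0, 25.1]
wrist_force: [2.5, 1.0, 5.5]
opening: 0.0174
grasp_force: 22.6
[0.47660318 0.15910858 0.08216954] [2.45333804 0.9565991  5.47241846]
0.04254556250159081 150.4099918484549
[[-2.35, 1.75], [-2.22, 1.91], [-2.08, 2.06], [-1.93, 2.2], [-1.78, 2.33], [-0.83, 1.21], [-0.78, 1.24], [-0.74, 1.27], [-0.7, 1.29], [-0.65, 1.31]]
correction first [0.74 0.15]
```

```bash
python3 -m handwheel '[{"tx":-0.0024,"ty":0.0018,"tz":0,"ax":0,"ay":0,"az":0,"jaw":-1},{"tx":-0.0022,"ty":0.0019,"tz":0,"ax":0,"ay":0,"az":0,"jaw":-1},{"tx":-0.0021,"ty":0.0021,"tz":0,"ax":0,"ay":0,"az":0,"jaw":-1},{"tx":-0.0019,"ty":0.0022,"tz":0,"ax":0,"ay":0,"az":0,"jaw":-1},{"tx":-0.0018,"ty":0.0023,"tz":0,"ax":0,"ay":0,"az":0,"jaw":-1},{"tx":-0.0008,"ty":0.0012,"tz":0,"ax":0,"ay":0,"az":0,"jaw":-1},{"tx":-0.0008,"ty":0.0012,"tz":0,"ax":0,"ay":0,"az":0,"jaw":-1},{"tx":-0.0007,"ty":0.0012,"tz":0,"ax":0,"ay":0,"az":0,"jaw":-1},{"tx":0,"ty":0,"tz":0,"ax":0,"ay":0,"az":0,"jaw":-1},{"tx":0,"ty":0,"tz":0,"ax":0,"ay":0,"az":0,"jaw":-1}]'
python3 - <<'E'
from h import *
o=telemetry.get_obs();print(o['ee_pos'],o['wrist_force'])
v=o['ee_pos'][:2]-[.5136,.1381];print(np.hypot(*v),np.degrees(np.arctan2(v[1],v[0])))
arc(np.array([.5136,.1381]),175.7,[1.6]*10)
s=optics.camera('scene')
cv2.imwrite('pics/stop.png',crop(s,225,120,120,100,6))
E
```

```text
time: 9.2
ee_pos: [0.4712, 0.1411, 0.0822]
tcp_rot: [180.0, -0.0, 25.0]
wrist_force: [1.3, 0.5, 5.3]
opening: 0.0173
grasp_force: 22.6
[0.4712264  0.14113672 0.08219089] [1.30091793 0.47963561 5.31916056]
0.04248227061553968 175.90087893834615
[[-0.56, 1.03], [-0.53, 1.05], [-0.5, 1.06], [-0.47, 1.07], [-0.44, 1.09], [-0.41, 1.1], [-0.38, 1.11], [-0.35, 1.12], [-0.32, 1.13], [-0.29, 1.14]]
correction first [0.49 0.11]
```

View pics/stop.png

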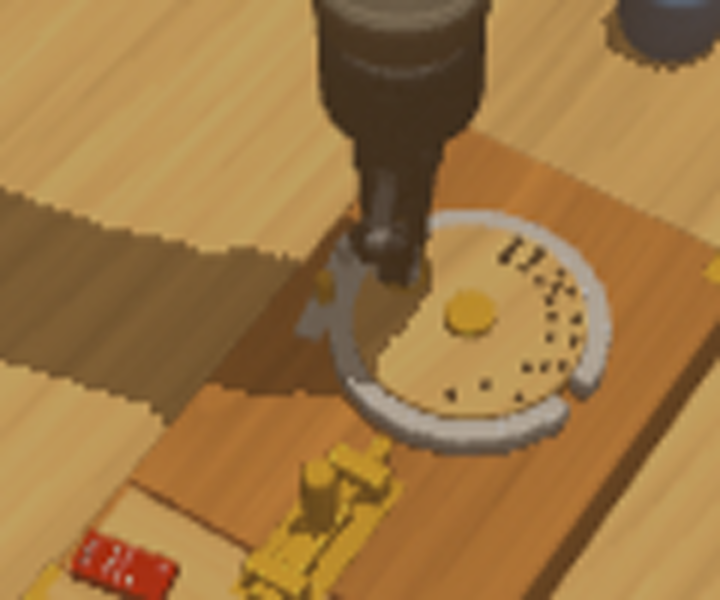

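The lug is at about (350,240), some 9° short of the post at (325,285). I'll creep on.

```bash
python3 -m handwheel '[{"tx":-0.0003,"ty":0.00065,"tz":0,"ax":0,"ay":0,"az":0,"jaw":-1},{"tx":-0.0003,"ty":0.00065,"tz":0,"ax":0,"ay":0,"az":0,"jaw":-1},{"tx":-0.0003,"ty":0.00065,"tz":0,"ax":0,"ay":0,"az":0,"jaw":-1},{"tx":-0.0003,"ty":0.00065,"tz":0,"ax":0,"ay":0,"az":0,"jaw":-1},{"tx":0,"ty":0,"tz":0,"ax":0,"ay":0,"az":0,"jaw":-1},{"tx":0,"ty":0,"tz":0,"ax":0,"ay":0,"az":0,"jaw":-1},{"tx":0,"ty":0,"tz":0,"ax":0,"ay":0,"az":0,"jaw":-1},{"tx":0,"ty":0,"tz":0,"ax":0,"ay":0,"az":0,"jaw":-1},{"tx":0,"ty":0,"tz":0,"ax":0,"ay":0,"az":0,"jaw":-1},{"tx":0,"ty":0,"tz":0,"ax":0,"ay":0,"az":0,"jaw":-1}]'
```

```text
time: 10.5
ee_pos: [0.4711, 0.1384, 0.0821]
tcp_rot: [-180.0, -0.0, 25.0]
wrist_force: [2.4, 0.8, 5.9]
opening: 0.017
grasp_force: 22.6
```

```bash
python3 -m handwheel '[{"tx":-0.0002,"ty":0.0005,"tz":0,"ax":0,"ay":0,"az":0,"jaw":-1},{"tx":-0.0002,"ty":0.0005,"tz":0,"ax":0,"ay":0,"az":0,"jaw":-1},{"tx":-0.0001,"ty":0.0002,"tz":0,"ax":0,"ay":0,"az":0,"jaw":-1},{"tx":0,"ty":0,"tz":0,"ax":0,"ay":0,"az":0,"jaw":-1},{"tx":0,"ty":0,"tz":0,"ax":0,"ay":0,"az":0,"jaw":-1},{"tx":0,"ty":0,"tz":0,"ax":0,"ay":0,"az":0,"jaw":-1},{"tx":0,"ty":0,"tz":0,"ax":0,"ay":0,"az":0,"jaw":-1},{"tx":0,"ty":0,"tz":0,"ax":0,"ay":0,"az":0,"jaw":-1},{"tx":0,"ty":0,"tz":0,"ax":0,"ay":0,"az":0,"jaw":-1},{"tx":0,"ty":0,"tz":0,"ax":0,"ay":0,"az":0,"jaw":-1}]'
```

```text
time: 11.75
ee_pos: [0.4711, 0.1371, 0.0822]
tcp_rot: [-180.0, -0.0, 25.0]
wrist_force: [1.2, 1.4, 5.3]
opening: 0.0172
grasp_force: 22.7
```

```bash
python3 -c "
from h import *
for i in range(4): print(telemetry.get_obs()['wrist_force'].round(2),telemetry.get_obs()['ee_pos'].round(5))"
```

```text
[1.17 1.36 5.35] [0.47113 0.13712 0.08216]
[1.17 1.36 5.35] [0.47113 0.13712 0.08216]
[1.17 1.36 5.35] [0.47113 0.13712 0.08216]
[1.17 1.36 5.35] [0.47113 0.13712 0.08216]
```

```bash
python3 -m handwheel '[{"tx":-0.0002,"ty":0.0005,"tz":0,"ax":0,"ay":0,"az":0,"jaw":-1},{"tx":-0.0002,"ty":0.0005,"tz":0,"ax":0,"ay":0,"az":0,"jaw":-1},{"tx":-0.0001,"ty":0.0002,"tz":0,"ax":0,"ay":0,"az":0,"jaw":-1},{"tx":0,"ty":0,"tz":0,"ax":0,"ay":0,"az":0,"jaw":-1},{"tx":0,"ty":0,"tz":0,"ax":0,"ay":0,"az":0,"jaw":-1},{"tx":0,"ty":0,"tz":0,"ax":0,"ay":0,"az":0,"jaw":-1},{"tx":0,"ty":0,"tz":0,"ax":0,"ay":0,"az":0,"jaw":-1},{"tx":0,"ty":0,"tz":0,"ax":0,"ay":0,"az":0,"jaw":-1},{"tx":0,"ty":0,"tz":0,"ax":0,"ay":0,"az":0,"jaw":-1},{"tx":0,"ty":0,"tz":0,"ax":0,"ay":0,"az":0,"jaw":-1}]'
```

```text
time: 13.0
ee_pos: [0.4712, 0.1358, 0.0821]
tcp_rot: [-180.0, -0.0, 25.1]
wrist_force: [1.9, 1.2, 6.6]
opening: 0.0172
grasp_force: 22.7
```

```bash
python3 -m handwheel '[{"tx":-0.0002,"ty":0.0005,"tz":0,"ax":0,"ay":0,"az":0,"jaw":-1},{"tx":-0.0002,"ty":0.0005,"tz":0,"ax":0,"ay":0,"az":0,"jaw":-1},{"tx":-0.0001,"ty":0.0002,"tz":0,"ax":0,"ay":0,"az":0,"jaw":-1},{"tx":0,"ty":0,"tz":0,"ax":0,"ay":0,"az":0,"jaw":-1},{"tx":0,"ty":0,"tz":0,"ax":0,"ay":0,"az":0,"jaw":-1},{"tx":0,"ty":0,"tz":0,"ax":0,"ay":0,"az":0,"jaw":-1},{"tx":0,"ty":0,"tz":0,"ax":0,"ay":0,"az":0,"jaw":-1},{"tx":0,"ty":0,"tz":0,"ax":0,"ay":0,"az":0,"jaw":-1},{"tx":0,"ty":0,"tz":0,"ax":0,"ay":0,"az":0,"jaw":-1},{"tx":0,"ty":0,"tz":0,"ax":0,"ay":0,"az":0,"jaw":-1}]'
```

```text
time: 14.25
ee_pos: [0.4713, 0.1345, 0.0822]
tcp_rot: [-180.0, -0.0, 25.1]
wrist_force: [2.3, 1.3, 7.2]
opening: 0.017
grasp_force: 22.7
```

```bash
python3 -m handwheel '[{"tx":-0.0001,"ty":0.0005,"tz":0,"ax":0,"ay":0,"az":0,"jaw":-1},{"tx":-0.0002,"ty":0.0005,"tz":0,"ax":0,"ay":0,"az":0,"jaw":-1},{"tx":-0.0001,"ty":0.0002,"tz":0,"ax":0,"ay":0,"az":0,"jaw":-1},{"tx":0,"ty":0,"tz":0,"ax":0,"ay":0,"az":0,"jaw":-1},{"tx":0,"ty":0,"tz":0,"ax":0,"ay":0,"az":0,"jaw":-1},{"tx":0,"ty":0,"tz":0,"ax":0,"ay":0,"az":0,"jaw":-1},{"tx":0,"ty":0,"tz":0,"ax":0,"ay":0,"az":0,"jaw":-1},{"tx":0,"ty":0,"tz":0,"ax":0,"ay":0,"az":0,"jaw":-1},{"tx":0,"ty":0,"tz":0,"ax":0,"ay":0,"az":0,"jaw":-1},{"tx":0,"ty":0,"tz":0,"ax":0,"ay":0,"az":0,"jaw":-1}]'
```

```text
time: 15.5
ee_pos: [0.4714, 0.1333, 0.0822]
tcp_rot: [-180.0, -0.0, 25.1]
wrist_force: [1.7, 2.5, 6.5]
opening: 0.0171
grasp_force: 22.7
```

```bash
python3 -m handwheel '[{"tx":-0.0001,"ty":0.0005,"tz":0,"ax":0,"ay":0,"az":0,"jaw":-1},{"tx":-0.0002,"ty":0.0005,"tz":0,"ax":0,"ay":0,"az":0,"jaw":-1},{"tx":0,"ty":0,"tz":0,"ax":0,"ay":0,"az":0,"jaw":-1},{"tx":0,"ty":0,"tz":0,"ax":0,"ay":0,"az":0,"jaw":-1},{"tx":0,"ty":0,"tz":0,"ax":0,"ay":0,"az":0,"jaw":-1},{"tx":0,"ty":0,"tz":0,"ax":0,"ay":0,"az":0,"jaw":-1},{"tx":0,"ty":0,"tz":0,"ax":0,"ay":0,"az":0,"jaw":-1},{"tx":0,"ty":0,"tz":0,"ax":0,"ay":0,"az":0,"jaw":-1},{"tx":0,"ty":0,"tz":0,"ax":0,"ay":0,"az":0,"jaw":-1},{"tx":0,"ty":0,"tz":0,"ax":0,"ay":0,"az":0,"jaw":-1}]'
```

```text
time: 16.75
ee_pos: [0.4715, 0.1323, 0.0821]
tcp_rot: [-180.0, -0.0, 25.1]
wrist_force: [0.6, 0.9, 6.7]
opening: 0.0175
grasp_force: 22.7
```

```bash
python3 -m handwheel '[{"tx":-0.0001,"ty":0.0005,"tz":0,"ax":0,"ay":0,"az":0,"jaw":-1},{"tx":-0.0002,"ty":0.0005,"tz":0,"ax":0,"ay":0,"az":0,"jaw":-1},{"tx":-0.0001,"ty":0.0002,"tz":0,"ax":0,"ay":0,"az":0,"jaw":-1},{"tx":0,"ty":0,"tz":0,"ax":0,"ay":0,"az":0,"jaw":-1},{"tx":0,"ty":0,"tz":0,"ax":0,"ay":0,"az":0,"jaw":-1},{"tx":0,"ty":0,"tz":0,"ax":0,"ay":0,"az":0,"jaw":-1},{"tx":0,"ty":0,"tz":0,"ax":0,"ay":0,"az":0,"jaw":-1},{"tx":0,"ty":0,"tz":0,"ax":0,"ay":0,"az":0,"jaw":-1},{"tx":0,"ty":0,"tz":0,"ax":0,"ay":0,"az":0,"jaw":-1},{"tx":0,"ty":0,"tz":0,"ax":0,"ay":0,"az":0,"jaw":-1}]'
```

```text
time: 18.0
ee_pos: [0.4716, 0.132, 0.0822]
tcp_rot: [-179.9, -0.0, 25.1]
wrist_force: [0.5, 7.5, 5.8]
opening: 0.0174
grasp_force: 22.6
```

Contact: 7.5 N, at about 188°, where the images put it. I'll lean 0.3 mm more and hold.

```bash
python3 -m handwheel '[{"tx":-0.0001,"ty":0.0003,"tz":0,"ax":0,"ay":0,"az":0,"jaw":-1},{"tx":0,"ty":0,"tz":0,"ax":0,"ay":0,"az":0,"jaw":-1},{"tx":0,"ty":0,"tz":0,"ax":0,"ay":0,"az":0,"jaw":-1},{"tx":0,"ty":0,"tz":0,"ax":0,"ay":0,"az":0,"jaw":-1},{"tx":0,"ty":0,"tz":0,"ax":0,"ay":0,"az":0,"jaw":-1},{"tx":0,"ty":0,"tz":0,"ax":0,"ay":0,"az":0,"jaw":-1},{"tx":0,"ty":0,"tz":0,"ax":0,"ay":0,"az":0,"jaw":-1},{"tx":0,"ty":0,"tz":0,"ax":0,"ay":0,"az":0,"jaw":-1},{"tx":0,"ty":0,"tz":0,"ax":0,"ay":0,"az":0,"jaw":-1},{"tx":0,"ty":0,"tz":0,"ax":0,"ay":0,"az":0,"jaw":-1}]'
python3 -c "
from h import *
o=telemetry.get_obs();print(o['ee_pos'],o['wrist_force'])"
```

```text
time: 19.25
ee_pos: [0.4716, 0.132, 0.0822]
tcp_rot: [-179.8, -0.1, 25.1]
wrist_force: [0.6, 9.2, 4.1]
opening: 0.0173
grasp_force: 22.6
[0.47157693 0.13201094 0.08216894] [0.60069054 9.16297544 4.12896236]
```

```bash
python3 -m handwheel '[{"tx":0,"ty":0.0002,"tz":0,"ax":0,"ay":0,"az":0,"jaw":-1},{"tx":0,"ty":0,"tz":0,"ax":0,"ay":0,"az":0,"jaw":-1},{"tx":0,"ty":0,"tz":0,"ax":0,"ay":0,"az":0,"jaw":-1},{"tx":0,"ty":0,"tz":0,"ax":0,"ay":0,"az":0,"jaw":-1},{"tx":0,"ty":0,"tz":0,"ax":0,"ay":0,"az":0,"jaw":-1},{"tx":0,"ty":0,"tz":0,"ax":0,"ay":0,"az":0,"jaw":-1},{"tx":0,"ty":0,"tz":0,"ax":0,"ay":0,"az":0,"jaw":-1},{"tx":0,"ty":0,"tz":0,"ax":0,"ay":0,"az":0,"jaw":-1},{"tx":0,"ty":0,"tz":0,"ax":0,"ay":0,"az":0,"jaw":-1},{"tx":0,"ty":0,"tz":0,"ax":0,"ay":0,"az":0,"jaw":-1}]'
python3 - <<'E'
from h import *
# refit the centre with r=42 from the measured free positions
P=np.array([[.5459,.1646],[.5133,.1802],[.4766,.1591],[.4712,.1411],[.4711,.1371],[.4714,.1333],[.4715,.1323]])
from scipy.optimize import least_squares
f=least_squares(lambda c:np.hypot(*(P-c[:2]).T)-c[2],[.5136,.138,.042]);print(f.x,f.fun)
f=least_squares(lambda c:np.hypot(*(P-c[:2]).T)-.042,[.5136,.138]);print(f.x,f.fun)
C=f.x; o=telemetry.get_obs(); v=o['ee_pos'][:2]-C; d=np.degrees(np.arctan2(v[1],v[0]));print(d,o['wrist_force'])
for w in(0,1.65,2.75): print(w,93-np.degrees(w-1.65))
E
```

```text
time: 20.5
ee_pos: [0.4716, 0.132, 0.0821]
tcp_rot: [-179.8, -0.1, 25.1]
wrist_force: [0.6, 9.9, 4.7]
opening: 0.0169
grasp_force: 22.6
[0.51314909 0.13818015 0.0420601 ] [ 1.87591312e-05 -3.99778206e-05  5.25655663e-05 -9.50837063e-06
  2.86806183e-06 -2.67445366e-05  2.03801435e-06]
[0.51309922 0.13825658] [ 6.97860824e-05 -5.60975778e-05  3.14341422e-05 -4.40656243e-06
  1.51441459e-05 -7.22921703e-06  2.35185324e-05]
-171.3871068284968 [0.56274243 9.91131079 4.6796144 ]
0 187.53803619658584
1.65 93.0
2.75 29.97464253560944
```

Run:
```python
from h import *
C=np.array([.51315,.13818])
arc(C,190.3,[-6.5]*10); arc(C,125.3,[-6.5]*10); arc(C,60.3,[-6.5]*4+[-3,-1.3])
```

```text
[[1.47, -4.53], [1.97, -4.34], [2.45, -4.08], [2.9, -3.78], [3.31, -3.43], [3.67, -3.03], [3.99, -2.6], [4.26, -2.13], [4.47, -1.63], [4.63, -1.12]]
correction first [-0.32  1.28]
[[4.73, -0.58], [4.76, -0.05], [4.74, 0.49], [4.65, 1.03], [4.5, 1.55], [4.3, 2.05], [4.04, 2.52], [3.73, 2.96], [3.37, 3.36], [2.97, 3.72]]
correction first [ 32.8  -29.38]
[[2.53, 4.04], [2.05, 4.3], [1.55, 4.5], [1.03, 4.65], [0.3, 2.18], [0.09, 0.95]]
correction first [ 74.59 -12.33]
```

```bash
python3 -m handwheel '[{"tx":0.0015,"ty":-0.0045,"tz":0,"ax":0,"ay":0,"az":0,"jaw":-1},{"tx":0.0020,"ty":-0.0043,"tz":0,"ax":0,"ay":0,"az":0,"jaw":-1},{"tx":0.0025,"ty":-0.0041,"tz":0,"ax":0,"ay":0,"az":0,"jaw":-1},{"tx":0.0029,"ty":-0.0038,"tz":0,"ax":0,"ay":0,"az":0,"jaw":-1},{"tx":0.0033,"ty":-0.0034,"tz":0,"ax":0,"ay":0,"az":0,"jaw":-1},{"tx":0.0037,"ty":-0.0030,"tz":0,"ax":0,"ay":0,"az":0,"jaw":-1},{"tx":0.0040,"ty":-0.0026,"tz":0,"ax":0,"ay":0,"az":0,"jaw":-1},{"tx":0.0043,"ty":-0.0021,"tz":0,"ax":0,"ay":0,"az":0,"jaw":-1},{"tx":0.0045,"ty":-0.0016,"tz":0,"ax":0,"ay":0,"az":0,"jaw":-1},{"tx":0.0046,"ty":-0.0011,"tz":0,"ax":0,"ay":0,"az":0,"jaw":-1}]'
python3 -c "
from h import *
arc(np.array([.51315,.13818]),125.3,[0])"
```

```text
time: 21.75
ee_pos: [0.4883, 0.1722, 0.0821]
tcp_rot: [-180.0, 0.1, 25.1]
wrist_force: [-2.8, 0.2, 8.7]
opening: 0.017
grasp_force: 22.9
[[0.0, 0.0]]
correction first [ 0.62 -0.05]
```

```bash
python3 -m handwheel '[{"tx":0.0047,"ty":-0.0006,"tz":0,"ax":0,"ay":0,"az":0,"jaw":-1},{"tx":0.0048,"ty":0,"tz":0,"ax":0,"ay":0,"az":0,"jaw":-1},{"tx":0.0047,"ty":0.0005,"tz":0,"ax":0,"ay":0,"az":0,"jaw":-1},{"tx":0.0047,"ty":0.0010,"tz":0,"ax":0,"ay":0,"az":0,"jaw":-1},{"tx":0.0045,"ty":0.0015,"tz":0,"ax":0,"ay":0,"az":0,"jaw":-1},{"tx":0.0043,"ty":0.0020,"tz":0,"ax":0,"ay":0,"az":0,"jaw":-1},{"tx":0.0040,"ty":0.0025,"tz":0,"ax":0,"ay":0,"az":0,"jaw":-1},{"tx":0.0037,"ty":0.0030,"tz":0,"ax":0,"ay":0,"az":0,"jaw":-1},{"tx":0.0034,"ty":0.0034,"tz":0,"ax":0,"ay":0,"az":0,"jaw":-1},{"tx":0.0030,"ty":0.0037,"tz":0,"ax":0,"ay":0,"az":0,"jaw":-1}]'
python3 -c "
from h import *
arc(np.array([.51315,.13818]),60.3,[0])"
```

```text
time: 23.0
ee_pos: [0.5339, 0.1748, 0.0822]
tcp_rot: [-179.9, 0.0, 25.1]
wrist_force: [-0.6, 2.2, 6.9]
opening: 0.0169
grasp_force: 22.8
[[0.0, 0.0]]
correction first [0.01 0.18]
```

Next I'll turn to the five (30°) and pause.

```bash
python3 -m handwheel '[{"tx":0.0025,"ty":0.0040,"tz":0,"ax":0,"ay":0,"az":0,"jaw":-1},{"tx":0.0020,"ty":0.0043,"tz":0,"ax":0,"ay":0,"az":0,"jaw":-1},{"tx":0.0016,"ty":0.0045,"tz":0,"ax":0,"ay":0,"az":0,"jaw":-1},{"tx":0.0010,"ty":0.0047,"tz":0,"ax":0,"ay":0,"az":0,"jaw":-1},{"tx":0.0003,"ty":0.0022,"tz":0,"ax":0,"ay":0,"az":0,"jaw":-1},{"tx":0.0001,"ty":0.0009,"tz":0,"ax":0,"ay":0,"az":0,"jaw":-1},{"tx":0,"ty":0,"tz":0,"ax":0,"ay":0,"az":0,"jaw":-1},{"tx":0,"ty":0,"tz":0,"ax":0,"ay":0,"az":0,"jaw":-1},{"tx":0,"ty":0,"tz":0,"ax":0,"ay":0,"az":0,"jaw":-1},{"tx":0,"ty":0,"tz":0,"ax":0,"ay":0,"az":0,"jaw":-1}]'
python3 - <<'E'
from h import *
C=np.array([.51315,.13818]);o=telemetry.get_obs(); v=o['ee_pos'][:2]-C;d=np.degrees(np.arctan2(v[1],v[0]));print(np.hypot(*v),d,1.65+np.radians(93-d))
arc(C,30,[6.3]*10)
s=optics.camera('scene'); cv2.imwrite('pics/five.png',crop(s,225,120,120,100,6))
E
```

```text
time: 24.25
ee_pos: [0.5496, 0.1591, 0.0822]
tcp_rot: [-180.0, -0.0, 25.1]
wrist_force: [1.2, 1.9, 6.6]
opening: 0.0175
grasp_force: 22.7
0.04201195740019381 29.79885944836277 2.753067993641775
[[-0.65, -4.57], [-1.15, -4.47], [-1.64, -4.32], [-2.1, -4.11], [-2.54, -3.86], [-2.95, -3.55], [-3.32, -3.21], [-3.65, -2.83], [-3.94, -2.41], [-4.18, -1.96]]
correction first [-0.02 -0.15]
```

View pics/five.png

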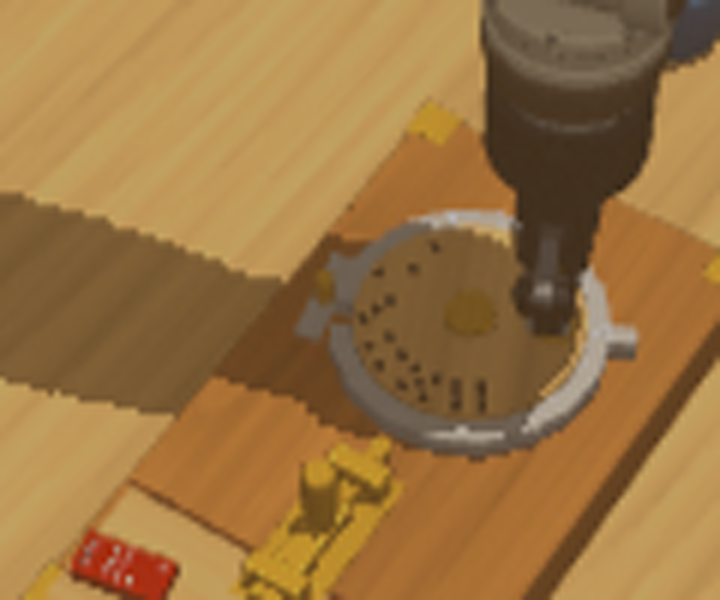

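The five-pip group (about 405,370) faces the bolt tip (385,450). Now back left to the three (93°).

```bash
python3 -m handwheel '[{"tx":-0.0007,"ty":-0.0046,"tz":0,"ax":0,"ay":0,"az":0,"jaw":-1},{"tx":-0.0012,"ty":-0.0045,"tz":0,"ax":0,"ay":0,"az":0,"jaw":-1},{"tx":-0.0016,"ty":-0.0043,"tz":0,"ax":0,"ay":0,"az":0,"jaw":-1},{"tx":-0.0021,"ty":-0.0041,"tz":0,"ax":0,"ay":0,"az":0,"jaw":-1},{"tx":-0.0025,"ty":-0.0039,"tz":0,"ax":0,"ay":0,"az":0,"jaw":-1},{"tx":-0.0030,"ty":-0.0036,"tz":0,"ax":0,"ay":0,"az":0,"jaw":-1},{"tx":-0.0033,"ty":-0.0032,"tz":0,"ax":0,"ay":0,"az":0,"jaw":-1},{"tx":-0.0037,"ty":-0.0028,"tz":0,"ax":0,"ay":0,"az":0,"jaw":-1},{"tx":-0.0039,"ty":-0.0024,"tz":0,"ax":0,"ay":0,"az":0,"jaw":-1},{"tx":-0.0042,"ty":-0.0020,"tz":0,"ax":0,"ay":0,"az":0,"jaw":-1}]'
python3 -m handwheel '[{"tx":0,"ty":0,"tz":0,"ax":0,"ay":0,"az":0,"jaw":-1},{"tx":0,"ty":0,"tz":0,"ax":0,"ay":0,"az":0,"jaw":-1},{"tx":0,"ty":0,"tz":0,"ax":0,"ay":0,"az":0,"jaw":-1},{"tx":0,"ty":0,"tz":0,"ax":0,"ay":0,"az":0,"jaw":-1},{"tx":0,"ty":0,"tz":0,"ax":0,"ay":0,"az":0,"jaw":-1},{"tx":0,"ty":0,"tz":0,"ax":0,"ay":0,"az":0,"jaw":-1},{"tx":0,"ty":0,"tz":0,"ax":0,"ay":0,"az":0,"jaw":-1},{"tx":0,"ty":0,"tz":0,"ax":0,"ay":0,"az":0,"jaw":-1},{"tx":0,"ty":0,"tz":0,"ax":0,"ay":0,"az":0,"jaw":-1},{"tx":0,"ty":0,"tz":0,"ax":0,"ay":0,"az":0,"jaw":-1}]'
python3 - <<'E'
from h import *
C=np.array([.51315,.13818]);o=telemetry.get_obs(); v=o['ee_pos'][:2]-C;d=np.degrees(np.arctan2(v[1],v[0]));print(np.hypot(*v),d,1.65+np.radians(93-d))
s=optics.camera('scene'); cv2.imwrite('pics/three.png',crop(s,235,130,100,80,7))
E
```

```text
time: 25.55
ee_pos: [0.5108, 0.1802, 0.0822]
tcp_rot: [-180.0, -0.0, 25.1]
wrist_force: [2.2, 2.1, 5.8]
opening: 0.0174
grasp_force: 22.6
time: 26.8
ee_pos: [0.5103, 0.1802, 0.0822]
tcp_rot: [-179.9, 0.0, 25.1]
wrist_force: [-1.6, 1.9, 7.7]
opening: 0.0169
grasp_force: 22.8
0.04207664592126393 93.82761522325161 1.6355553894146313
```

View pics/three.png

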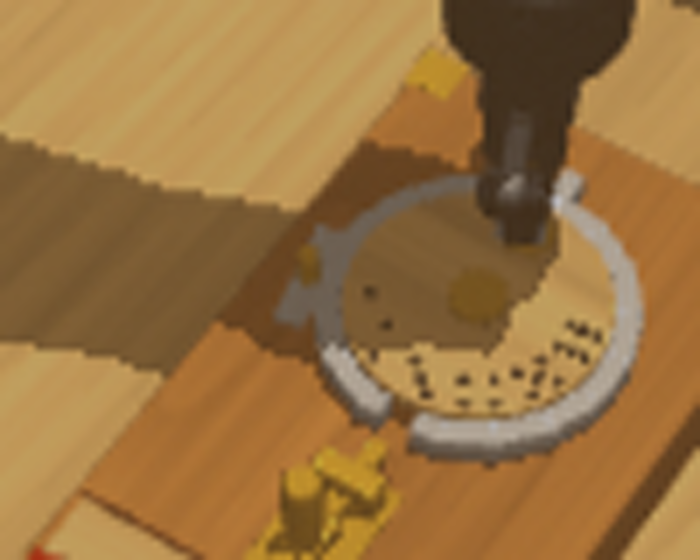

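Notch (403,415) is nearly in line with the bolt tip (378,450), and the measured angle is 1.636. I'll nudge 0.6 mm back, release and rise.

```bash
python3 -m handwheel '[{"tx":0.0005,"ty":0.0002,"tz":0,"ax":0,"ay":0,"az":0,"jaw":-1},{"tx":0,"ty":0,"tz":0,"ax":0,"ay":0,"az":0,"jaw":-1},{"tx":0,"ty":0,"tz":0,"ax":0,"ay":0,"az":0,"jaw":-1},{"tx":0,"ty":0,"tz":0,"ax":0,"ay":0,"az":0,"jaw":-0.5},{"tx":0,"ty":0,"tz":0,"ax":0,"ay":0,"az":0,"jaw":0},{"tx":0,"ty":0,"tz":0,"ax":0,"ay":0,"az":0,"jaw":0},{"tx":0,"ty":0,"tz":0,"ax":0,"ay":0,"az":0,"jaw":0},{"tx":0,"ty":0,"tz":-0.02,"ax":0,"ay":0,"az":0,"jaw":0},{"tx":0,"ty":0,"tz":-0.03,"ax":0,"ay":0,"az":0,"jaw":0},{"tx":0,"ty":0,"tz":0,"ax":0,"ay":0,"az":0,"jaw":0}]'
python3 - <<'E'
from h import *
y=np.radians(93.); C=np.array([.51315,.13818])
# true offsets: grip offset along tool x unknown (<1.5 mm); bolt knob 135 mm from axis, averaged with the images
b=C-.135*np.array([np.cos(y),np.sin(y)]); print(b, 'image', .5205,.0055)
plan([.5207,.0040,.125])
E
```

```text
time: 28.1
ee_pos: [0.5126, 0.1801, 0.1341]
tcp_rot: [180.0, -0.2, 25.0]
wrist_force: [0.2, 0.7, -0.3]
opening: 0.0427
grasp_force: 0.0
[0.52021535 0.00336501] image 0.5205 0.0055
turn [ 0.02 -0.19  0.03] then shift [-0.0671  0.163   0.0091]
```

```bash
python3 -m handwheel '[{"tx":-0.0134,"ty":0.0326,"tz":0,"ax":0,"ay":0,"az":0,"jaw":0},{"tx":-0.0134,"ty":0.0326,"tz":0,"ax":0,"ay":0,"az":0,"jaw":0},{"tx":-0.0134,"ty":0.0326,"tz":0,"ax":0,"ay":0,"az":0,"jaw":0},{"tx":-0.0134,"ty":0.0326,"tz":0,"ax":0,"ay":0,"az":0,"jaw":0},{"tx":-0.0134,"ty":0.0326,"tz":0.004,"ax":0,"ay":0,"az":0,"jaw":0},{"tx":0,"ty":0,"tz":0.004,"ax":0,"ay":0,"az":0,"jaw":0},{"tx":0,"ty":0,"tz":0,"ax":0,"ay":0,"az":0,"jaw":0},{"tx":0,"ty":0,"tz":0,"ax":0,"ay":0,"az":0,"jaw":0},{"tx":0,"ty":0,"tz":0,"ax":0,"ay":0,"az":0,"jaw":0},{"tx":0,"ty":0,"tz":0,"ax":0,"ay":0,"az":0,"jaw":0}]'
python3 - <<'E'
from h import *
s=optics.camera('scene');t=optics.camera('top')
cv2.imwrite('pics/bolt.png',np.hstack([crop(s,240,110,90,110,4.5),crop(t,180,165,85,110,4.5)]))
o=telemetry.get_obs(); P=lambda p:(proj(s,p)-[240,110]+.5)*4.5-.5
print(o['ee_pos'],P(o['ee_pos']), P([*o['ee_pos'][:2],.107]))
plan([.5207,.0040,.077])
E
```

```text
time: 29.35
ee_pos: [0.5199, 0.0041, 0.1239]
tcp_rot: [180.0, 0.0, 25.1]
wrist_force: [-0.8, 0.4, -0.4]
opening: 0.0426
grasp_force: 0.0
[0.51989074 0.00395582 0.1239006 ] [168.77083604 387.45336562] [169.56274525 402.03886119]
turn [-0.    0.01  0.06] then shift [0.0008 0.0003 0.0469]
```

View pics/bolt.png

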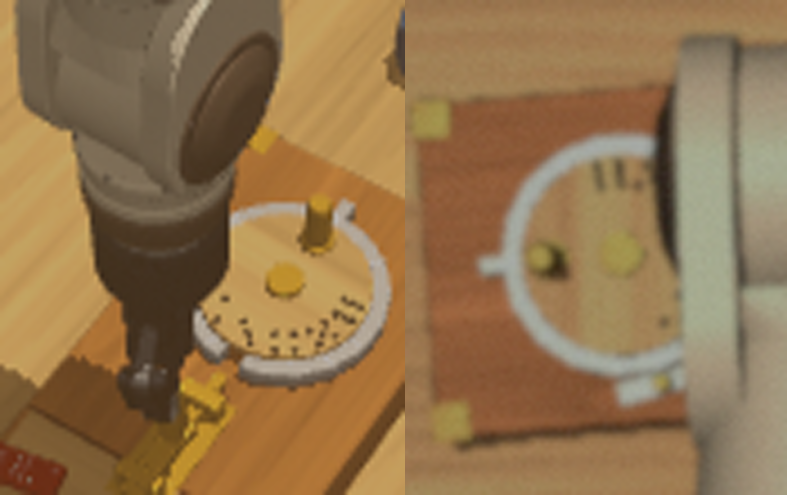

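The top view puts the lug at 94° by image (knob ≈ 92.5–93.5°), so the notch is lined up. The fingers are over the bolt knob, so I'll descend and grip.

```bash
python3 -m handwheel '[{"tx":0.0005,"ty":0,"tz":0.010,"ax":0,"ay":0,"az":0,"jaw":0},{"tx":0,"ty":0,"tz":0.012,"ax":0,"ay":0,"az":0,"jaw":0},{"tx":0,"ty":0,"tz":0.013,"ax":0,"ay":0,"az":0,"jaw":0},{"tx":0,"ty":0,"tz":0.012,"ax":0,"ay":0,"az":0,"jaw":0},{"tx":0,"ty":0,"tz":0,"ax":0,"ay":0,"az":0,"jaw":-0.3},{"tx":0,"ty":0,"tz":0,"ax":0,"ay":0,"az":0,"jaw":-0.5},{"tx":0,"ty":0,"tz":0,"ax":0,"ay":0,"az":0,"jaw":-0.7},{"tx":0,"ty":0,"tz":0,"ax":0,"ay":0,"az":0,"jaw":-1},{"tx":0,"ty":0,"tz":0,"ax":0,"ay":0,"az":0,"jaw":-1},{"tx":0,"ty":0,"tz":0,"ax":0,"ay":0,"az":0,"jaw":-1}]' 20
```

```text
time: 30.7
ee_pos: [0.5206, 0.0039, 0.0772]
tcp_rot: [180.0, -0.0, 25.0]
wrist_force: [0.0, -0.9, 4.0]
opening: 0.0174
grasp_force: 20.8
```

```bash
python3 -m handwheel '[{"tx":0.0003,"ty":-0.0008,"tz":0,"ax":0,"ay":0,"az":0,"jaw":-1},{"tx":0.0003,"ty":-0.0008,"tz":0,"ax":0,"ay":0,"az":0,"jaw":-1},{"tx":0.0004,"ty":-0.0009,"tz":0,"ax":0,"ay":0,"az":0,"jaw":-1},{"tx":0.0003,"ty":-0.0008,"tz":0,"ax":0,"ay":0,"az":0,"jaw":-1},{"tx":0.0003,"ty":-0.0008,"tz":0,"ax":0,"ay":0,"az":0,"jaw":-1},{"tx":0.0004,"ty":-0.0009,"tz":0,"ax":0,"ay":0,"az":0,"jaw":-1},{"tx":0.0003,"ty":-0.0008,"tz":0,"ax":0,"ay":0,"az":0,"jaw":-1},{"tx":0.0004,"ty":-0.0009,"tz":0,"ax":0,"ay":0,"az":0,"jaw":-1},{"tx":0,"ty":0,"tz":0,"ax":0,"ay":0,"az":0,"jaw":-1},{"tx":0,"ty":0,"tz":0,"ax":0,"ay":0,"az":0,"jaw":-1}]'
```

```text
time: 31.95
ee_pos: [0.5202, 0.0111, 0.0772]
tcp_rot: [180.0, -0.0, 25.0]
wrist_force: [0.3, -0.7, 5.5]
opening: 0.0173
grasp_force: 21.0
```

```bash
python3 -m handwheel '[{"tx":0.0003,"ty":-0.0008,"tz":0,"ax":0,"ay":0,"az":0,"jaw":-1},{"tx":0.0004,"ty":-0.0009,"tz":0,"ax":0,"ay":0,"az":0,"jaw":-1},{"tx":0,"ty":0,"tz":0,"ax":0,"ay":0,"az":0,"jaw":-1},{"tx":0,"ty":0,"tz":0,"ax":0,"ay":0,"az":0,"jaw":-1},{"tx":0,"ty":0,"tz":0,"ax":0,"ay":0,"az":0,"jaw":-1},{"tx":0,"ty":0,"tz":0,"ax":0,"ay":0,"az":0,"jaw":-1},{"tx":0,"ty":0,"tz":0,"ax":0,"ay":0,"az":0,"jaw":-1},{"tx":0,"ty":0,"tz":0,"ax":0,"ay":0,"az":0,"jaw":-1},{"tx":0,"ty":0,"tz":0,"ax":0,"ay":0,"az":0,"jaw":-1},{"tx":0,"ty":0,"tz":0,"ax":0,"ay":0,"az":0,"jaw":-1}]'
```

```text
time: 33.2
ee_pos: [0.5201, 0.013, 0.0772]
tcp_rot: [180.0, -0.0, 25.0]
wrist_force: [0.5, -0.8, 5.0]
opening: 0.0173
grasp_force: 21.0
```

```bash
python3 -m handwheel '[{"tx":0.0006,"ty":-0.0016,"tz":0,"ax":0,"ay":0,"az":0,"jaw":-1},{"tx":0.0006,"ty":-0.0016,"tz":0,"ax":0,"ay":0,"az":0,"jaw":-1},{"tx":0.0007,"ty":-0.0016,"tz":0,"ax":0,"ay":0,"az":0,"jaw":-1},{"tx":0.0006,"ty":-0.0016,"tz":0,"ax":0,"ay":0,"az":0,"jaw":-1},{"tx":0.0007,"ty":-0.0016,"tz":0,"ax":0,"ay":0,"az":0,"jaw":-1},{"tx":0.0006,"ty":-0.0016,"tz":0,"ax":0,"ay":0,"az":0,"jaw":-1},{"tx":0.0007,"ty":-0.0016,"tz":0,"ax":0,"ay":0,"az":0,"jaw":-1},{"tx":0.0006,"ty":-0.0016,"tz":0,"ax":0,"ay":0,"az":0,"jaw":-1},{"tx":0.0007,"ty":-0.0016,"tz":0,"ax":0,"ay":0,"az":0,"jaw":-1},{"tx":0.0006,"ty":-0.0016,"tz":0,"ax":0,"ay":0,"az":0,"jaw":-1}]'
```

```text
time: 34.45
ee_pos: [0.5192, 0.0301, 0.0772]
tcp_rot: [180.0, -0.0, 25.0]
wrist_force: [1.7, -2.4, 4.6]
opening: 0.0174
grasp_force: 21.0
```

```bash
python3 -m handwheel '[{"tx":0.0003,"ty":-0.0008,"tz":0,"ax":0,"ay":0,"az":0,"jaw":-1},{"tx":0.0003,"ty":-0.0008,"tz":0,"ax":0,"ay":0,"az":0,"jaw":-1},{"tx":0.0003,"ty":-0.0008,"tz":0,"ax":0,"ay":0,"az":0,"jaw":-1},{"tx":0.0002,"ty":-0.0005,"tz":0,"ax":0,"ay":0,"az":0,"jaw":-1},{"tx":0,"ty":0,"tz":0,"ax":0,"ay":0,"az":0,"jaw":-1},{"tx":0,"ty":0,"tz":0,"ax":0,"ay":0,"az":0,"jaw":-1},{"tx":0,"ty":0,"tz":0,"ax":0,"ay":0,"az":0,"jaw":-1},{"tx":0,"ty":0,"tz":0,"ax":0,"ay":0,"az":0,"jaw":-1},{"tx":0,"ty":0,"tz":0,"ax":0,"ay":0,"az":0,"jaw":-1},{"tx":0,"ty":0,"tz":0,"ax":0,"ay":0,"az":0,"jaw":-1}]'
```

```text
time: 35.7
ee_pos: [0.5191, 0.0332, 0.0772]
tcp_rot: [180.0, -0.0, 25.0]
wrist_force: [1.2, -1.9, 5.1]
opening: 0.0175
grasp_force: 21.0
```

```bash
python3 -m handwheel '[{"tx":0.0003,"ty":-0.0008,"tz":0,"ax":0,"ay":0,"az":0,"jaw":-1},{"tx":0.0002,"ty":-0.0005,"tz":0,"ax":0,"ay":0,"az":0,"jaw":-1},{"tx":0,"ty":0,"tz":0,"ax":0,"ay":0,"az":0,"jaw":-1},{"tx":0,"ty":0,"tz":0,"ax":0,"ay":0,"az":0,"jaw":-1},{"tx":0,"ty":0,"tz":0,"ax":0,"ay":0,"az":0,"jaw":-1},{"tx":0,"ty":0,"tz":0,"ax":0,"ay":0,"az":0,"jaw":-1},{"tx":0,"ty":0,"tz":0,"ax":0,"ay":0,"az":0,"jaw":-1},{"tx":0,"ty":0,"tz":0,"ax":0,"ay":0,"az":0,"jaw":-1},{"tx":0,"ty":0,"tz":0,"ax":0,"ay":0,"az":0,"jaw":-1},{"tx":0,"ty":0,"tz":0,"ax":0,"ay":0,"az":0,"jaw":-1}]'
```

```text
time: 36.95
ee_pos: [0.519, 0.0339, 0.0772]
tcp_rot: [179.9, -0.0, 25.0]
wrist_force: [1.3, -5.6, 6.5]
opening: 0.0174
grasp_force: 21.0
```

The end stop is felt at exactly 30.0 mm of travel. Releasing and rising.

```bash
python3 -m handwheel '[{"tx":0,"ty":0,"tz":0,"ax":0,"ay":0,"az":0,"jaw":-0.5},{"tx":0,"ty":0,"tz":0,"ax":0,"ay":0,"az":0,"jaw":0},{"tx":0,"ty":0,"tz":0,"ax":0,"ay":0,"az":0,"jaw":0},{"tx":0,"ty":0,"tz":0,"ax":0,"ay":0,"az":0,"jaw":0},{"tx":0,"ty":0,"tz":-0.015,"ax":0,"ay":0,"az":0,"jaw":0},{"tx":0,"ty":0,"tz":-0.03,"ax":0,"ay":0,"az":0,"jaw":0},{"tx":0,"ty":0,"tz":-0.04,"ax":0,"ay":0,"az":0,"jaw":0},{"tx":0,"ty":0,"tz":-0.04,"ax":0,"ay":0,"az":0,"jaw":0},{"tx":0,"ty":0,"tz":0,"ax":0,"ay":0,"az":0,"jaw":0},{"tx":0,"ty":0,"tz":0,"ax":0,"ay":0,"az":0,"jaw":0}]'
python3 - <<'E'
from h import *
s=optics.camera('scene'); hsv=cv2.cvtColor(s['color'],cv2.COLOR_RGB2HSV)
# where would the bolt knob's top be, drawn vs shut; compare colours there (brass vs other)
for n,p in (('drawn',[.519-.001,.0339+.003,.107]),('shut',[.5195,.0095,.107])):
    u,v=proj(s,p).round().astype(int); print(n,(u,v),hsv[v-2:v+3,u-2:u+3].reshape(-1,3).mean(0))
E
```

```text
time: 38.2
ee_pos: [0.5186, 0.0347, 0.2019]
tcp_rot: [180.0, 0.0, 25.0]
wrist_force: [-0.1, 0.5, -1.9]
opening: 0.0429
grasp_force: 0.0
drawn (np.int64(284), np.int64(191)) [ 18.64 184.6  147.  ]
shut (np.int64(278), np.int64(198)) [ 16.44 179.96 111.8 ]
```

```bash
python3 -c "
from workcell import workorder
print(workorder.job_done())"
```

```text
the job is handed in; nothing more can be done
None
```

The full sequence ran and I handed the job in at 38 s. I leaned on the stop at about 10 N, paused at the five and the three (wheel at about 1.64 rad), and drew the bolt 30 mm to its end stop. I released both knobs and raised the arm clear. No verdict came back, and a last colour check of the bolt's position after release was inconclusive.

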